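# Mix the sample and hold the draw slide at the mark

### The job

Mix the blue-capped amber bottle by turning it over in the air until its cap points clearly downward (at least 30 degrees below level) for a moment, then set it back upright, without dropping it, fully down in the steel well of the sampler and let go of it. Then pull the sampler's spring-return black grip out until its white pointer stands over the red mark, and finish while still holding it there: the program ends with the gripper keeping the slide against its spring. Leave the white-capped bottle, the beaker and the brass weight where they are.

Things in the scene. Friction and masses are not known exactly. Their poses are not given: they have to be found in the camera images.
- sample_bottle: The amber bottle with the BLUE cap, closed and rigid, loose, about 0.16 kg (varies). Origin: centre of its underside; z runs up to the cap. Body is a cylinder 44 mm in diameter from 0 to 68 mm, shoulder to 80 mm, cap 32 mm in diameter from 80 to 100 mm. Starts upright in the blue tray, at one of its two places.
- spare_bottle: The same bottle with a WHITE cap, at the other place in the tray, 120 mm from the first. Leave it alone. Origin: centre of its underside.
- tray: Blue open tray, fixed, 130 (x) x 230 (y) mm, walls 16 mm high over the bench and 4 mm thick, floor 4 mm thick. Origin: centre of its underside on the bench.
- sampler: Bench sampler, fixed. Origin: centre of its underside on the bench, x away from its front. Grey deck 300 (x) x 260 (y) x 18 mm; on the far part (x +40 to +150 mm) a white housing, top 80 mm over the bench, full width. In its frame the well is at x -90, y -70 mm; the draw slide runs along -x at y +45 mm; a dark steel scale rail (top 34 mm over the bench) lies at y +75 to +105 mm, x -108 to +38 mm.
- well (a point): Centre of the inner floor of the steel bottle well on the deck, 20 mm over the bench. Round, inner diameter 56 mm, outer 68 mm; its rim stands 12 mm above this point. The z axis is up; a seated bottle's origin lies at this height.
- grip: Black upright grip on the end of the draw rod: 18 mm thick along the sampler's x, 34 mm wide along its y, from 42 mm to 108 mm over the bench. Origin: on the rod's axis, 50 mm over the bench (8 mm above the grip's lower end); axes as the sampler's. The rod (10 mm in diameter, centred 50 mm over the bench) joins it to the housing, whose face is 60 mm behind the grip's centre when home; grip it above the rod.
- grip_top (a point): Centre of the grip's top face, 108 mm over the bench.
- pointer (a point): The line of the white pointer, a thin 4 mm strip that sticks out from the grip's +y side just over the scale rail (43 mm over the bench); level in x with the grip's centre. Moves with the grip.
- draw (a joint): Draw slide: 0 = home (in), grows in metres as the grip is pulled towards the sampler's -x; stop at 0.10. A spring always pulls it home: about 5 N at home plus 1.1 N for every 10 mm. It runs home if let go.
- mark: Red mark clipped on the scale rail, fixed, 12 mm wide along the sampler's x and 36 mm along its y. Origin: at its middle, 35 mm over the bench; axes as the sampler's. It stands 40 to 75 mm farther out (sampler's -x) than the pointer does at home.
- beaker: White plastic beaker, 68 mm in diameter, 75 mm high, loose. Leave it alone. Origin: centre of its underside.
- weight: Brass weight, 34 mm in diameter, 49 mm high, loose. Leave it alone. Origin: centre of its underside.
Things that resemble listed ones, but are neither listed nor needed, are in the scene too. What is shaped like the sample_bottle but purple is not meant.

How it is judged:
On the way, in this order (a step that is already met when the one before it is completed fails the run):
1. the blue-capped bottle is held clear in the air with its cap pointing clearly downward (angle between sample_bottle's own z axis and vertical above 2 rad and height (world z) of sample_bottle above 0.1 m and contact force between the fingers and sample_bottle above 0.5 N), for 0.3 s.
2. the bottle stands upright, fully down in the well, and is let go (horizontal distance between sample_bottle and well below 0.008 m and z of sample_bottle in the frame of well between -0.004 and 0.004 m and angle between sample_bottle's own z axis and vertical below 0.08 rad and contact force between the fingers and sample_bottle below 0.05 N and linear speed of sample_bottle below 0.02 m/s), for 0.3 s.
3. the slide is held with its pointer over the red mark (x of pointer in the frame of mark between -0.006 and 0.006 m and contact force between the fingers and grip above 3 N and velocity of joint draw between -0.02 and 0.02 m/s), for 0.5 s.
At the end, for the whole second after the job is handed in: Gripper holding the grip (over 3 N), at rest, pointer within 6 mm of the mark's middle; blue-capped bottle released in the well, within 8 mm of centre, 4 mm of fully down, 0.08 rad of upright; white-capped bottle, beaker and weight upright (0.15 rad), within 20 mm of their starts (all of step 2 and all of step 3 and distance of each of spare_bottle, beaker, weight from where it was at the start of the episode below 0.02 m and angle between each of spare_bottle, beaker, weight's own z axis and vertical below 0.15 rad); the arm keeps its last pose, push and grip.
It fails at once if the white-capped bottle is disturbed (shifted more than 20 mm or tipped) (distance of spare_bottle from where it was at the start of the episode above 0.02 m or angle between spare_bottle's own z axis and vertical above 0.3 rad).
It fails at once if the beaker is disturbed (shifted more than 20 mm or tipped) (distance of beaker from where it was at the start of the episode above 0.02 m or angle between beaker's own z axis and vertical above 0.3 rad).
It fails at once if the brass weight is disturbed (shifted more than 20 mm or tipped) (distance of weight from where it was at the start of the episode above 0.02 m or angle between weight's own z axis and vertical above 0.3 rad).
It fails at once if the bottle is dropped (out of the fingers while its underside is well above the well's floor) (height (world z) of sample_bottle above 0.04 m and contact force between the fingers and sample_bottle below 0.05 N).
It also fails if it takes over 72 s, if anything falls off the work surface, if the arm or the gripper's body presses on something with over 40 N, if the wrist force passes 120 N, or if a joint passes its speed limit or range.

### The arm

A 6-joint arm with a two-finger parallel gripper is mounted at the origin on the work surface. World frame = base frame: x ahead of the robot, y to its left, z up, the work surface at z = 0. Lengths are in m, angles in rad, forces in N, time in s.
With the tool pointing down it reaches from about 0.325 to 0.9 m from the base axis. Payload 6.1 kg.
Tool frame: the origin (TCP) lies on the mounting face of the last link; the fingertips stand 182 mm ahead of it and the grasp point (between the pads) lies 164 mm ahead of it (grip_depth is the distance from the TCP to the grasp point, in m); y points along the fingers, x is the direction in which the jaws open and shut, and the axes are right-handed (so a half turn about y gives the same grasp; the last joint's range is limited). The gripper opens to 87 mm and grips with 3 to 60 N. Pads are 19 mm wide; open, the fingers measure 117 mm over their backs; the gripper's body (75 mm by 190 mm) begins 51 mm behind the grasp point.
Start: joints at [1.182, 0.22, 1.526, -0, 1.395, -0.126], TCP at [0.162, 0.604, 0.405] pointing down, gripper open.
Joint ranges: [-2.98, 2.98], [-0.91, 2.08], [0.09, 2.57], [-1.24, 4.39], [0.2, 2.65], [-2.68, 2.68]. Speed limits (rad/s): [2.57, 2.57, 3.01, 3.14, 3.14, 3.14].

### API

Orientations are given as a rotation vector (axis times angle).
In Python, from cell import * gives the robot as it stands.
- The arm moves only by the tool send_rows, never from a script. Its argument "series" is a list of rows, each an object with "xyz": the shift along the tool's x, y, z in units of 0.12 m (1.0 is 0.12 m), a list of three; "twist": the turn, a rotation vector about the tool's x, y, z in units of 180 degrees (1.0 is 180 degrees), a list of three. A call has 1 to 12 rows; each row shifts and turns the commanded pose from where the row before left it, along the tool's axes as they then stand; what a row does not reach is not made up. A row lasts 1/12 s, in which the tool goes at most 41.7 mm and 7.16 degrees, less where a joint would pass 70% of its speed; a pose out of reach is approached as far as the arm can. A call with a number of a shift or a turn outside -1 to 1 is refused whole. A call with a gripper value outside its range is refused whole. "fingers" is the opening, from 0 (shut) to 1 (fully open), set as the call begins (left out, the last holds). The fingers move at their own pace and stop on an object; "newtons" is the grip in N (left out, the last holds). Time passes only in rows, so rows that do not move let the fingers close. It gives the time, the measured TCP pose, the force and the opening at its end, in the units of the state.
- state(): the state, without advancing time (a new reading comes with each control period).
- get_image(name): name is "scene" or "top" or "wrist"; returns (picture, depth): 480x640x3 uint8, red, green, blue; 480x640 float32, m along the optical axis (not along the pixel's ray), 0 where there is no reading.
- get_calibration(name): a dict with "camera_matrix" (3x3 intrinsics, pixels), "pose" (4x4, takes a point from camera to world coordinates). Camera axes: x right, y up, looking along -z (the intrinsics and any distortion apply to the point x, -y, -z); pixel columns grow to the right and rows downward; lengths in m; the calibration is good to about 2 mm. A picture is of the moment at which its call begins: read the wrist's pose just before it. get_calibration takes no time and is no camera call; for the wrist camera it gives the pose at the moment of the call.
- sign_off(): hands the job in, once; it reports no verdict.
The state is a dict: "time_s": time; "q": joint angles; "joint_velocities": joint speeds; "joint_torque": joint torques, N m; "tool_pos": TCP position; "orientation": TCP orientation; "ft_force": force on the tool from outside, world axes, zero at the start; "wrist_torque": the same for the moment, N m; "width": finger opening in m.
Only numpy, scipy, OpenCV 4.12 (cv2) and the standard library are available. Lean on these libraries where they do the work, as an engineer would, in place of code of your own. Each camera call takes 0.05 s, during which the arm holds its last target.

## Working session

There is one attempt and no reset: what is moved stays moved. The work goes in short steps, Python scripts to look and compute and a tool call to move; the robot and the scene stay as the last step left them, time stands still between calls to the robot, and variables do not carry over. Pictures are saved under pics/ and viewed, and the job is handed in when it is done.

Besides the shell and the picture viewer there is one more tool, called by a JSON object that holds its "api" and its "payload". send_rows: Moves the arm, as the interface text tells. Its arguments: {"type":"object","properties":{"series":{"type":"array"},"fingers":{"type":"number"},"newtons":{"type":"number"}},"required":["series"]}

```bash
mkdir -p pics; ls; python3 - <<'E'
from cell import *
import cv2,numpy as np
print(state())
for n in ["scene","top","wrist"]:
    p,d=get_image(n); c=get_calibration(n)
    cv2.imwrite(f"pics/{n}0.png",p[:,:,::-1]); np.save(f"pics/{n}0.npy",d); np.savez(f"pics/{n}0c.npz",K=c["camera_matrix"],T=c["pose"],d=d,p=p)
    print(n,c)
E
```

```text
pics
{'time_s': 0.0, 'q': array([ 1.18190737e+00,  2.21270640e-01,  1.52762351e+00,  1.32124342e-05,
        1.39466738e+00, -1.26103996e-01]), 'joint_velocities': array([ 0.00055826,  0.00111134,  0.00099804,  0.00043956,  0.0002575 ,
       -0.00104411]), 'joint_torque': array([-4.29765905e-04, -4.94611573e+01, -3.87374890e+01,  6.97162421e-02,
        5.71574271e-02, -1.56207434e-04]), 'tool_pos': array([0.16225992, 0.6032964 , 0.40360275]), 'orientation': array([-1.32313039, -1.01218719,  1.01503189]), 'ft_force': array([-0.38403738,  0.56487916, -0.73315317]), 'wrist_torque': array([-0.00147331, -0.08769819, -0.00145696]), 'width': 0.08690552463038614}
scene {'camera_matrix': array([[488.34269044,   0.        , 323.83533225],
       [  0.        , 488.34269044, 240.12794752],
       [  0.        ,   0.        ,   1.        ]]), 'pose': array([[-0.71556159, -0.39995115,  0.57272218,  1.14889562],
       [ 0.69837187, -0.39109104,  0.59943685,  0.50153323],
       [-0.01575895,  0.82890704,  0.55916436,  0.6660779 ],
       [ 0.        ,  0.        ,  0.        ,  1.        ]])}
t
[... 258 characters left out ...]
971723, -0.01190868, -0.02058237, -0.09121629],
       [-0.02215688,  0.15227434,  0.98808987,  1.16304049],
       [ 0.        ,  0.        ,  0.        ,  1.        ]])}
wrist {'camera_matrix': array([[386.42972537,   0.        , 318.13799359],
       [  0.        , 386.42972537, 237.09335104],
       [  0.        ,   0.        ,   1.        ]]), 'pose': array([[ 2.59974238e-01, -9.37091334e-01, -2.32966150e-01,
         9.94813240e-02],
       [ 9.65615501e-01,  2.52216089e-01,  6.30376688e-02,
         6.20134728e-01],
       [-3.14242011e-04, -2.41343895e-01,  9.70439604e-01,
         3.84967495e-01],
       [ 0.00000000e+00,  0.00000000e+00,  0.00000000e+00,
         1.00000000e+00]])}
```

View pics/scene0.png

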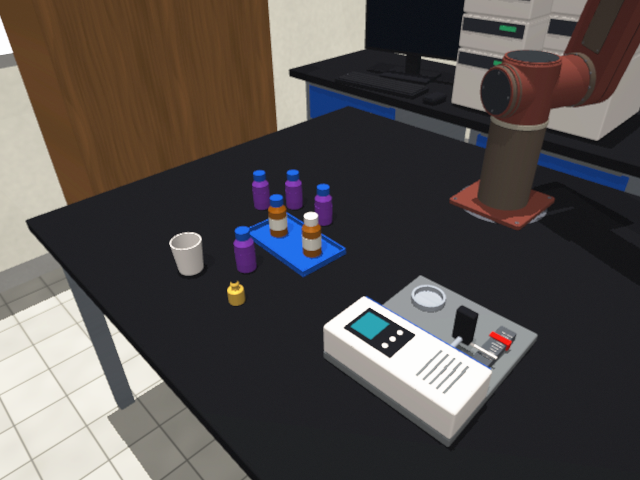

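View pics/top0.png

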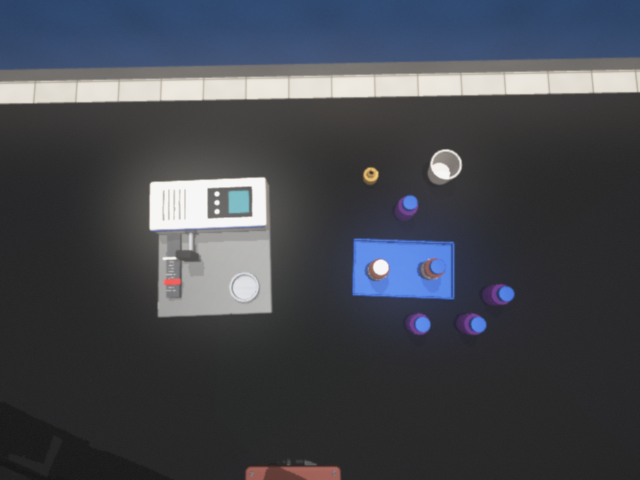

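```bash
python3 - <<'E'
from scipy.spatial.transform import Rotation as R
print(R.from_rotvec([-1.32313039, -1.01218719,  1.01503189]).as_matrix().round(3))
E
```

```text
[[ 0.26  -0.001 -0.966]
 [ 0.966 -0.002  0.26 ]
 [-0.002 -1.     0.   ]]
```

```bash
cat > h.py <<'E'
import numpy as np, cv2
def load(n):
    z=np.load(f"pics/{n}c.npz"); return z["K"],z["T"],z["d"],z["p"]
def cloud(K,T,d):
    v,u=np.mgrid[0:d.shape[0],0:d.shape[1]]
    X=np.stack([(u-K[0,2])/K[0,0]*d,-(v-K[1,2])/K[1,1]*d,-d,np.ones_like(d)],-1)
    return (X@T.T)[...,:3]
def proj(P,K,T):
    c=np.linalg.inv(T)@np.append(P,1); return K[0,2]+K[0,0]*c[0]/-c[2],K[1,2]-K[1,1]*c[1]/-c[2]
E
python3 - <<'E'
from h import *
for n in ["top0","scene0"]:
    K,T,d,p=load(n); W=cloud(K,T,d)
    hsv=cv2.cvtColor(p,cv2.COLOR_RGB2HSV)
    print(n,"bench z",np.median(W[...,2][(np.abs(W[...,2])<.02)]))
    def comp(name,m,mn=15):
        k,l,s,c=cv2.connectedComponentsWithStats(m.astype(np.uint8))
        for i in range(1,k):
            if s[i,4]>=mn:
                w=W[l==i]; w=w[np.isfinite(w).all(1)]
                print(name,s[i],c[i].round(1),"mean",w.mean(0).round(4),"min",np.percentile(w,2,axis=0).round(4),"max",np.percentile(w,98,axis=0).round(4))
    on=(W[...,2]>-.02)&(W[...,2]<.13)&(d>0)
    H,S,V=hsv[...,0],hsv[...,1],hsv[...,2]
    comp("blue cap",on&(H>100)&(H<125)&(S>150)&(W[...,2]>.06)&(W[...,1]<.1))
    comp("captops",on&(W[...,2]>.095)&(W[...,1]<.1))
    comp("tray",on&(H>100)&(H<120)&(S>150)&(W[...,2]<.03))
    comp("red",on&((H<6)|(H>175))&(S>180)&(W[...,1]>.1)&(V>100)&(W[...,0]>.2))
    comp("grip",on&(W[...,2]>.095)&(W[...,1]>.1)&(W[...,0]>.2))
    comp("deck",on&(W[...,2]>.010)&(W[...,2]<.026)&(W[...,1]>.1)&(W[...,0]>.2),300)
    comp("rail+rim",on&(W[...,2]>.027)&(W[...,2]<.04)&(W[...,1]>.1)&(W[...,0]>.2))
    comp("housing",on&(W[...,2]>.07)&(W[...,2]<.09)&(W[...,1]>.1)&(W[...,0]>.2))
    cv2.imwrite(f"pics/crop_{n}.png",cv2.resize(p[230:310,340:530] if n=="top0" else p[160:310,160:360],None,fx=4,fy=4)[:,:,::-1])
E
```

```text
top0 bench z 0.0014455393827180751
blue cap [403 196  14  14 127] [409.8 201.9] mean [ 0.6669 -0.2601  0.1012] min [ 0.6528 -0.2732  0.0967] max [ 0.6799 -0.2466  0.1053]
blue cap [431 260  15  13 145] [437.8 265.9] mean [ 0.5277 -0.3133  0.1055] min [ 0.5149 -0.327   0.1014] max [ 0.5401 -0.2993  0.1093]
blue cap [498 286  16  15 188] [505.6 293.4] mean [ 0.4689 -0.4524  0.1012] min [ 0.4553 -0.4672  0.0971] max [ 0.4823 -0.4385  0.1054]
blue cap [415 318  15  13 131] [422.8 324.2] mean [ 0.4072 -0.2779  0.1015] min [ 0.3952 -0.2907  0.0977] max [ 0.4198 -0.2616  0.1051]
blue cap [470 318  16  14 184] [477.7 324.2] mean [ 0.4062 -0.391   0.1013] min [ 0.3924 -0.4053  0.0964] max [ 0.4188 -0.3767  0.1051]
captops [403 195  15  15 166] [409.7 202.3] mean [ 0.6661 -0.26    0.1012] min [ 0.6521 -0.2738  0.097 ] max [ 0.6802 -0.2457  0.1056]
captops [430 259  16  15 188] [437.2 266.2] mean [ 0.527  -0.3121  0.105 ] min [ 0.5128 -0.3268  0.0991] max [ 0.5419 -0.2979  0.1091]
captops [373 260  15  15 181] [380.1 267. ] mean [ 0.5266 -0.1922  0.1049] min [ 0.5122 -0.2066  0.0994] max [ 0.54
[... 5297 characters left out ...]
 0.0307] min [0.4606 0.1011 0.0273] max [0.5253 0.1425 0.0334]
rail+rim [481 326  35  31 595] [498.5 341. ] mean [0.5083 0.2708 0.0343] min [0.4708 0.2541 0.0289] max [0.5423 0.2874 0.0387]
rail+rim [471 350  24  18 200] [482.8 358.4] mean [0.5628 0.2721 0.0336] min [0.5514 0.2566 0.0287] max [0.5744 0.2859 0.0362]
rail+rim [340 356 147  81 777] [409.8 400. ] mean [0.7182 0.2342 0.0335] min [0.6331 0.1067 0.0272] max [0.7317 0.3152 0.0397]
housing [ 340  307  152  111 7738] [418.2 360.4] mean [0.6792 0.2168 0.0794] min [0.6202 0.1051 0.0723] max [0.729  0.3125 0.0823]
housing [454 317  22  18 188] [463.9 326.4] mean [0.5655 0.2292 0.0802] min [0.5544 0.2107 0.0709] max [0.5685 0.2429 0.0894]
```

View pics/crop_scene0.png

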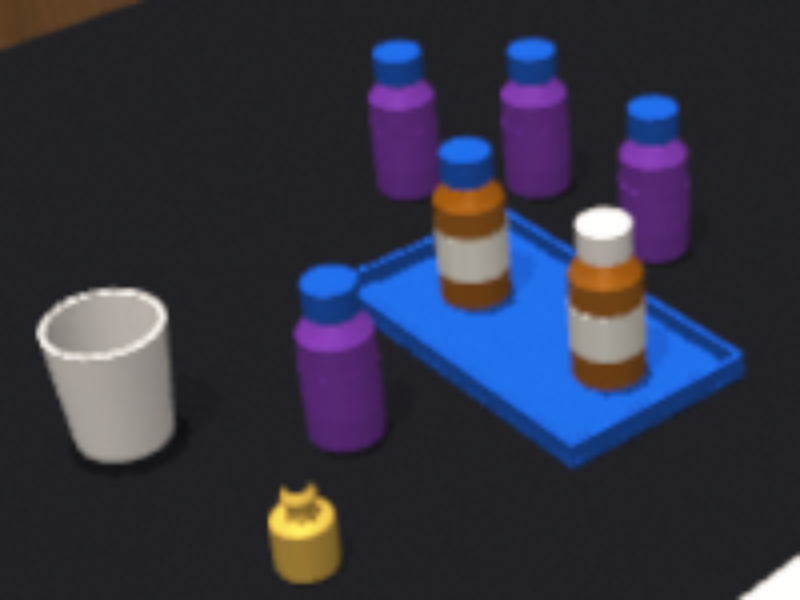

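Could be taken for the target: purple blue-capped bottles at scene px (261,190), (293,190), (323,205), (245,250), and the white-capped amber bottle at (312,235). Choice: the amber, blue-capped one at scene (277,216) / top (433,268), confirmed in the crop. Its position is about (0.528, -0.311). I'll swing over towards the sampler first for a look.

{"api": "send_rows", "payload": {"series": [{"xyz":[-0.0103,0,-0.327],"twist":[0,0.02,0]},{"xyz":[-0.0103,0,-0.327],"twist":[0,0.02,0]},{"xyz":[-0.0103,0,-0.327],"twist":[0,0.02,0]},{"xyz":[-0.0103,0,-0.327],"twist":[0,0.02,0]},{"xyz":[-0.0103,0,-0.327],"twist":[0,0.02,0]},{"xyz":[-0.0103,0,-0.327],"twist":[0,0.02,0]},{"xyz":[-0.0103,0,-0.327],"twist":[0,0.02,0]},{"xyz":[-0.0103,0,-0.327],"twist":[0,0.02,0]},{"xyz":[-0.0103,0,-0.327],"twist":[0,0.02,0]},{"xyz":[-0.0103,0,-0.327],"twist":[0,0.02,0]},{"xyz":[-0.0103,0,-0.327],"twist":[0,0.02,0]},{"xyz":[-0.0103,0,-0.327],"twist":[0,0.02,0]}], "fingers": 1, "newtons": 40}}

```text
time_s: 1.15
tool_pos: [0.5326, 0.3272, 0.4043]
orientation: [-1.527, -0.431, 0.432]
ft_force: [0.8, 0.7, -0.5]
width: 0.0874
```

{"api": "send_rows", "payload": {"series": [{"xyz":[-0.0103,0,-0.327],"twist":[0,0.02,0]},{"xyz":[-0.0103,0,-0.327],"twist":[0,0.02,0]},{"xyz":[-0.0103,0,-0.327],"twist":[0,0.02,0]},{"xyz":[0,0,0],"twist":[0,0,0]},{"xyz":[0,0,0],"twist":[0,0,0]},{"xyz":[0,0,0],"twist":[0,0,0]}]}}

```text
time_s: 1.65
tool_pos: [0.5836, 0.2233, 0.4044]
orientation: [-1.551, -0.286, 0.287]
ft_force: [-0.2, 0.8, 0.4]
width: 0.0871
```

```bash
cat >> h.py <<'E'
def snap(name,tag):
    from cell import get_image,get_calibration,state
    c=get_calibration(name); p,d=get_image(name)
    cv2.imwrite(f"pics/{tag}.png",p[:,:,::-1]); np.savez(f"pics/{tag}c.npz",K=c["camera_matrix"],T=c["pose"],d=d,p=p)
def pose():
    from cell import state
    from scipy.spatial.transform import Rotation as R
    s=state(); M=R.from_rotvec(s["orientation"]).as_matrix()
    print("t",round(s["time_s"],2),"q",s["q"].round(3),"tcp",s["tool_pos"].round(4),"w",round(s["width"],4),"F",s["ft_force"].round(1))
    print("R",M.round(3).tolist(),"grasp",(s["tool_pos"]+.164*M[:,1]).round(4))
    return s,M
E
python3 - <<'E'
from h import *
pose(); snap("wrist","w1")
K,T,d,p=load("w1"); print(T.round(3))
E
```

```text
t 1.65 q [ 2.390e-01  2.210e-01  1.527e+00  1.000e-03  1.395e+00 -1.260e-01] tcp [0.5836 0.2233 0.4044] w 0.0871 F [-0.2  0.8  0.4]
R [[0.934, -0.001, -0.357], [0.357, 0.0, 0.934], [-0.001, -1.0, 0.001]] grasp [0.5834 0.2234 0.2404]
[[ 0.934 -0.346 -0.086  0.561]
 [ 0.357  0.907  0.224  0.284]
 [ 0.    -0.24   0.971  0.385]
 [ 0.     0.     0.     1.   ]]
```

View pics/w1.png

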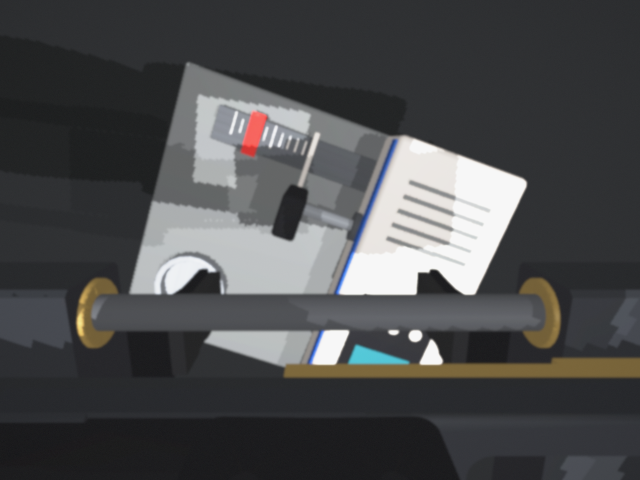

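```bash
python3 - <<'E'
from h import *
def rect(w): 
    r=cv2.minAreaRect((w[:,:2]*1000).astype(np.float32)); return np.round(r[0],1),np.round(r[1],1),round(r[2],2)
for n in ["w1","top0","scene0"]:
    K,T,d,p=load(n); W=cloud(K,T,d); hsv=cv2.cvtColor(p,cv2.COLOR_RGB2HSV)
    z=W[...,2]; H,S,V=hsv[...,0],hsv[...,1],hsv[...,2]
    reg=(d>0)&(W[...,0]>.36)&(W[...,0]<.78)&(W[...,1]>.02)&(W[...,1]<.36)
    if n=="w1": 
        v,u=np.mgrid[0:480,0:640]; reg&=(v<265)
    red=reg&((H<8)|(H>172))&(S>150)&(V>90)&(z<.06)
    w=W[red]; print(n,"red",rect(w),"z",np.median(w[:,2]).round(4))
    g=reg&(z>.1)&(z<.12)&(W[...,0]<.61)
    w=W[g]; print(" griptop",rect(w),"z",np.median(w[:,2]).round(4))
    ptr=reg&(z>.036)&(z<.055)&(S<60)&(V>120)&(W[...,1]>.235)&(W[...,0]<.6)
    if ptr.sum()>5: print(" ptr",rect(W[ptr]),ptr.sum())
    h=reg&(z>.073)&(z<.088)&(W[...,0]>.6); print(" housing",rect(W[h]))
    dk=reg&(z>.008)&(z<.088); print(" all",rect(W[dk]))
    rim=reg&(z>.026)&(z<.038)&(W[...,1]<.16)&(W[...,0]<.55)
    w=W[rim]
    if len(w)>20:
        c,r=cv2.minEnclosingCircle((w[:,:2]*1000).astype(np.float32)); print(" rim",np.round(c,1),round(r,1),len(w))
E
```

```text
w1 red (array([505.5, 270.1]), array([12.4, 35.6]), 0.84) z 0.0389
 griptop (array([559.6, 226.1]), array([18. , 34.1]), 1.68) z 0.1088
 ptr (array([516.2, 266.5]), array([89.4, 47.9]), 0.61) 574
 housing (array([672.5, 257.9]), array([111.1, 112.9]), 1.77)
 all (array([579.5, 212.4]), array([299.5, 198.3]), 1.66)
 rim [485.3 133.4] 22.1 306
top0 red (array([505. , 269.8]), array([32.8,  7.3]), 89.1) z 0.0391
 griptop (array([558.6, 225.1]), array([33.5, 17.7]), 89.48) z 0.1085
 ptr (array([535.1, 272.4]), array([129.2,  33.2]), 0.13) 230
 housing (array([674.3, 183.7]), array([112.9, 259.8]), 1.61)
 all (array([592.8, 188. ]), array([368.4, 337.2]), 4.13)
 rim [500.8  96.3] 51.5 260
scene0 red (array([494.2, 268. ]), array([41.2, 33.5]), 89.75) z 0.037
 griptop (array([559.3, 226.5]), array([20. , 33.2]), 1.07) z 0.1067
 ptr (array([524.1, 272.7]), array([47.9, 80.3]), 80.43) 95
 housing (array([673.5, 184.1]), array([115.7, 261.4]), 1.69)
 all (array([580.2, 181.5]), array([302.4, 261.5]), 1.65)
 rim [491.1 109.7] 35.6 317
```

{"api": "send_rows", "payload": {"series": [{"xyz":[-0.0103,0,-0.327],"twist":[0,0.02,0]},{"xyz":[-0.0103,0,-0.327],"twist":[0,0.02,0]},{"xyz":[-0.0103,0,-0.327],"twist":[0,0.02,0]},{"xyz":[-0.0103,0,-0.327],"twist":[0,0.02,0]},{"xyz":[-0.0103,0,-0.327],"twist":[0,0.02,0]},{"xyz":[-0.0103,0,-0.327],"twist":[0,0.02,0]},{"xyz":[-0.0103,0,-0.327],"twist":[0,0.02,0]},{"xyz":[-0.0103,0,-0.327],"twist":[0,0.02,0]},{"xyz":[-0.0103,0,-0.327],"twist":[0,0.02,0]},{"xyz":[-0.0103,0,-0.327],"twist":[0,0.02,0]},{"xyz":[-0.0103,0,-0.327],"twist":[0,0.02,0]},{"xyz":[-0.0103,0,-0.327],"twist":[0,0.02,0]}]}}

```text
time_s: 2.7
tool_pos: [0.5785, -0.2365, 0.4047]
orientation: [-1.549, 0.304, -0.305]
ft_force: [0.1, 0.7, -0.4]
width: 0.0864
```

{"api": "send_rows", "payload": {"series": [{"xyz":[0,0,0],"twist":[0,0,0]},{"xyz":[0,0,0],"twist":[0,0,0]},{"xyz":[0,0,0],"twist":[0,0,0]}]}}

```text
time_s: 2.95
tool_pos: [0.5788, -0.2353, 0.4047]
orientation: [-1.549, 0.303, -0.303]
ft_force: [-0.1, -0.5, -0.9]
width: 0.087
```

```bash
python3 - <<'E'
from h import *
pose(); snap("wrist","w2")
K,T,d,p=load("w2"); W=cloud(K,T,d); z=W[...,2]
m=((z>.095)&(z<.12)&(d>0)).astype(np.uint8)
k,l,s,c=cv2.connectedComponentsWithStats(m)
for i in range(1,k):
    if s[i,4]>80:
        w=W[l==i]; cc,r=cv2.minEnclosingCircle((w[:,:2]*1000).astype(np.float32)); print(s[i],np.round(cc,1),round(r,1),np.median(w[:,2]).round(4),p[l==i].mean(0).round())
E
```

```text
t 2.95 q [-5.130e-01  2.200e-01  1.527e+00  1.000e-03  1.395e+00 -1.260e-01] tcp [ 0.5788 -0.2353  0.4047] w 0.087 F [-0.1 -0.5 -0.9]
R [[0.926, 0.0, 0.377], [-0.377, 0.001, 0.926], [-0.0, -1.0, 0.001]] grasp [ 0.5788 -0.2352  0.2407]
[ 210  184   45   43 1506] [ 527.3 -192.9] 16.2 0.105 [247. 246. 246.]
[ 416  197   44   42 1420] [ 666.6 -260.4] 15.9 0.101 [104. 188. 244.]
[276 331  40  30 986] [ 527.8 -313.5] 16.0 0.1049 [112. 218. 246.]
```

View pics/w2.png

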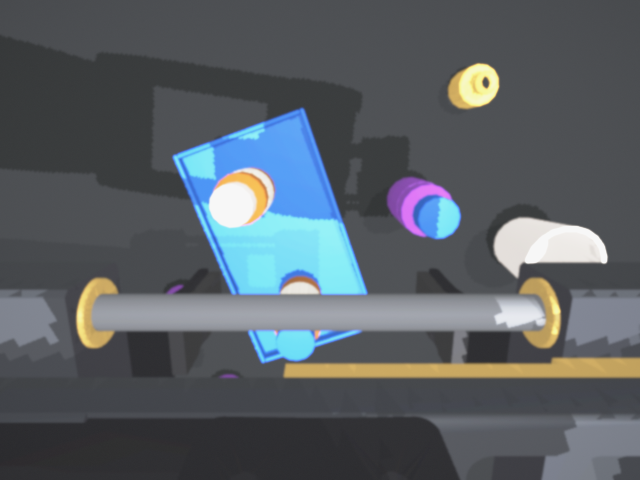

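The picture shows the blue-capped amber bottle at (295,343) in the tray, the white one at (235,200), and the purple decoy at (437,215). Moving above the bottle and part of the way down.

{"api": "send_rows", "payload": {"series": [{"xyz":[-0.05,0,-0.253],"twist":[0,0,0]},{"xyz":[-0.05,0,-0.253],"twist":[0,0,0]},{"xyz":[-0.05,0,-0.253],"twist":[0,0,0]},{"xyz":[0,0,0],"twist":[0,0,0]},{"xyz":[0,0.2,0],"twist":[0,0,0]},{"xyz":[0,0.2,0],"twist":[0,0,0]},{"xyz":[0,0.2,0],"twist":[0,0,0]},{"xyz":[0,0,0],"twist":[0,0,0]},{"xyz":[0,0,0],"twist":[0,0,0]},{"xyz":[0,0,0],"twist":[0,0,0]}]}}

```text
time_s: 3.83
tool_pos: [0.5283, -0.3133, 0.3342]
orientation: [-1.55, 0.302, -0.304]
ft_force: [-0.6, 0.4, -0.7]
width: 0.0869
```

```bash
python3 - <<'E'
from h import *
pose(); snap("wrist","w3"); snap("scene","s3")
K,T,d,p=load("s3"); W=cloud(K,T,d); z=W[...,2]; hsv=cv2.cvtColor(p,cv2.COLOR_RGB2HSV)
m=(z>.08)&(z<.12)&(d>0)&(abs(W[...,0]-.528)<.04)&(abs(W[...,1]+.313)<.04)
cv2.imwrite("pics/s3c.png",cv2.resize(p[100:300,180:400],None,fx=3,fy=3)[:,:,::-1])
E
```

```text
t 3.83 q [-0.664  0.252  1.626  0.     1.263 -0.277] tcp [ 0.5283 -0.3133  0.3342] w 0.0869 F [-0.6  0.4 -0.7]
R [[0.926, 0.001, 0.377], [-0.377, -0.001, 0.926], [0.001, -1.0, -0.0]] grasp [ 0.5285 -0.3134  0.1702]
```

View pics/s3c.png

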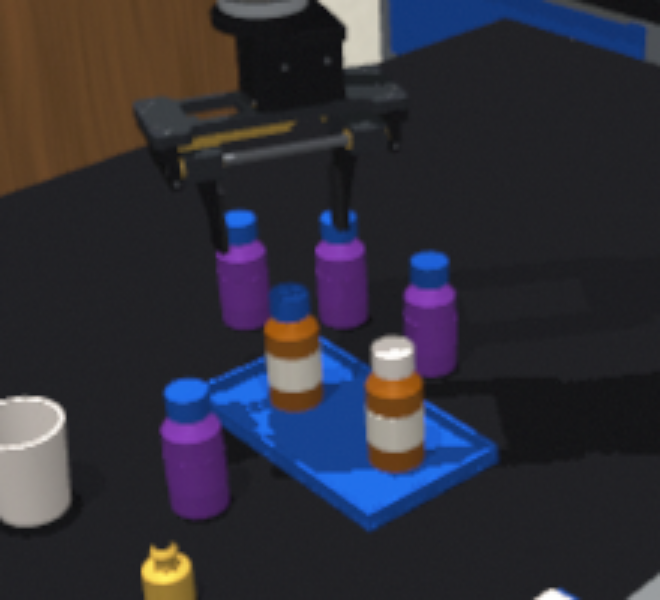

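View pics/w3.png

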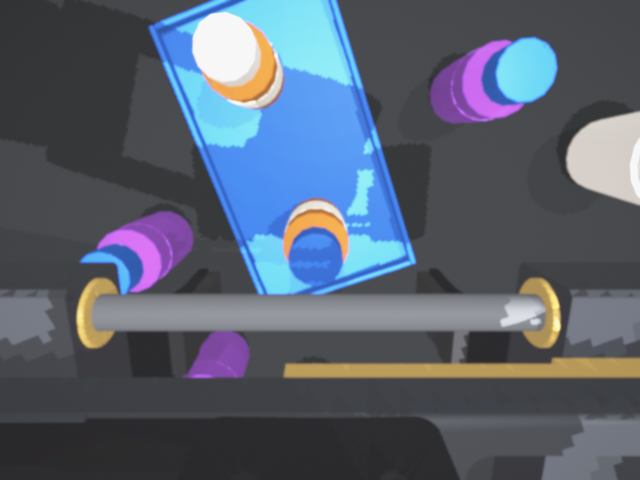

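{"api": "send_rows", "payload": {"series": [{"xyz":[0,0.1,0],"twist":[0,0,0]},{"xyz":[0,0.1,0],"twist":[0,0,0]},{"xyz":[0,0.1,0],"twist":[0,0,0]},{"xyz":[0,0.1,0],"twist":[0,0,0]},{"xyz":[0,0.1,0],"twist":[0,0,0]},{"xyz":[0,0.1,0],"twist":[0,0,0]},{"xyz":[0,0.1,0],"twist":[0,0,0]},{"xyz":[0,0.1,0],"twist":[0,0,0]},{"xyz":[0,0.08,0],"twist":[0,0,0]},{"xyz":[0,0,0],"twist":[0,0,0]},{"xyz":[0,0,0],"twist":[0,0,0]}]}}

```text
time_s: 4.85
tool_pos: [0.527, -0.314, 0.2262]
orientation: [-1.549, 0.306, -0.304]
ft_force: [0.2, 0.0, 0.5]
width: 0.0873
```

{"api": "send_rows", "payload": {"series": [{"xyz":[0,0,0],"twist":[0,0,0]},{"xyz":[0,0,0],"twist":[0,0,0]},{"xyz":[0,0,0],"twist":[0,0,0]},{"xyz":[0,0,0],"twist":[0,0,0]},{"xyz":[0,0,0],"twist":[0,0,0]},{"xyz":[0,0,0],"twist":[0,0,0]},{"xyz":[0,0,0],"twist":[0,0,0]},{"xyz":[0,0,0],"twist":[0,0,0]},{"xyz":[0,0,0],"twist":[0,0,0]},{"xyz":[0,0,0],"twist":[0,0,0]}], "fingers": 0, "newtons": 40}}

```text
time_s: 5.68
tool_pos: [0.5271, -0.3142, 0.2272]
orientation: [-1.549, 0.305, -0.305]
ft_force: [-0.2, 1.1, 1.1]
width: 0.0437
```

```bash
python3 - <<'E'
from h import *
pose()
E
```

```text
t 5.68 q [-0.666  0.377  1.689 -0.     1.076 -0.277] tcp [ 0.5271 -0.3142  0.2272] w 0.0437 F [-0.2  1.1  1.1]
R [[0.925, -0.0, 0.379], [-0.379, 0.0, 0.925], [-0.0, -1.0, 0.0]] grasp [ 0.5271 -0.3141  0.0632]
```

{"api": "send_rows", "payload": {"series": [{"xyz":[0,-0.05,0],"twist":[0,0,0]},{"xyz":[0,-0.15,0],"twist":[0,0,0]},{"xyz":[0,-0.2,0],"twist":[0,0,0]},{"xyz":[0,-0.2,0],"twist":[0,0,0]},{"xyz":[0,-0.2,0],"twist":[0,0,0]},{"xyz":[0,-0.2,0],"twist":[0,0,0]},{"xyz":[0,-0.2,0],"twist":[0,0,0]},{"xyz":[0,-0.2,0],"twist":[0,0,0]},{"xyz":[0,-0.2,0],"twist":[0,0,0]},{"xyz":[0,-0.2,0],"twist":[0,0,0]},{"xyz":[0,-0.2,0],"twist":[0,0,0]},{"xyz":[0,-0.2,0],"twist":[0,0,0]}]}}

```text
time_s: 6.68
tool_pos: [0.5269, -0.3139, 0.4923]
orientation: [-1.549, 0.305, -0.305]
ft_force: [0.4, -0.0, -1.4]
width: 0.0436
```

{"api": "send_rows", "payload": {"series": [{"xyz":[0,0,0],"twist":[0,0,0]},{"xyz":[0,0,0],"twist":[0,0,0]}]}}

```text
time_s: 6.85
tool_pos: [0.5273, -0.3142, 0.4929]
orientation: [-1.551, 0.302, -0.307]
ft_force: [-0.5, 0.2, -2.3]
width: 0.0428
```

```bash
python3 - <<'E'
from h import *
s,M=pose()
from scipy.optimize import least_squares
A=[(.2212,1.5275,1.3947,.16226,.6033,.4036,1.182),(.221,1.527,1.395,.5836,.2233,.4044,.239),(.22,1.527,1.395,.5788,-.2353,.4047,-.513),(.252,1.626,1.263,.5283,-.3133,.3342,-.664),(.377,1.689,1.076,.5271,-.3142,.2272,-.666)]
A.append((*s["q"][[1,2,4]],*s["tool_pos"],s["q"][0])); A=np.array(A)
c,sn=np.cos(A[:,6]),np.sin(A[:,6])
rho=A[:,3]*c+A[:,4]*sn; lat=-A[:,3]*sn+A[:,4]*c; print("rho",rho.round(4),"lat",lat.round(4))
q2,q3=A[:,0],A[:,1]
G=np.zeros((len(A)*2,4)); n=len(A)
G[:n]=np.c_[np.ones(n),np.zeros(n),np.sin(q2),np.sin(q2+q3)]; G[n:]=np.c_[np.zeros(n),np.ones(n),np.cos(q2),np.cos(q2+q3)]
x,res,rk,sv=np.linalg.lstsq(G,np.r_[rho,A[:,5]],rcond=None); print(x,res,sv,(G@x-np.r_[rho,A[:,5]]).round(4))
E
```

```text
t 6.85 q [-0.666  0.151  1.443 -0.     1.545 -0.277] tcp [ 0.5273 -0.3142  0.4929] w 0.0428 F [-0.5  0.2 -2.3]
R [[0.926, 0.003, 0.379], [-0.379, -0.002, 0.926], [0.003, -1.0, -0.001]] grasp [ 0.5277 -0.3145  0.3289]
rho [0.6198 0.6199 0.6198 0.6091 0.6086 0.6087] lat [0.0785 0.0788 0.0791 0.0788 0.0786 0.0786]
[0.01598338 0.20746961 0.30068185 0.54644944] [1.14830731e-05] [3.47143672 3.44551492 0.25212114 0.11827473] [-0.     -0.0001 -0.0002  0.0027 -0.0011 -0.0013  0.0005  0.0001  0.0004
 -0.0008  0.0002 -0.0004]
```

Rolling the forearm (q4) is the easiest way to invert the bottle. I'll test the sign with a small turn first.

{"api": "send_rows", "payload": {"series": [{"xyz":[0,0,0],"twist":[0.03,0,-0.0085]},{"xyz":[0,0,0],"twist":[0.03,0,-0.0085]},{"xyz":[0,0,0],"twist":[0,0,0]},{"xyz":[0,0,0],"twist":[0,0,0]}]}}

```text
time_s: 7.18
tool_pos: [0.5265, -0.3146, 0.4889]
orientation: [-1.374, 0.233, -0.363]
ft_force: [0.2, 0.2, -1.5]
width: 0.043
```

```bash
python3 - <<'E'
from h import *
pose()
E
```

```text
t 7.18 q [-0.718  0.147  1.46   0.193  1.549 -0.333] tcp [ 0.5265 -0.3146  0.4889] w 0.043 F [ 0.2  0.2 -1.5]
R [[0.922, 0.116, 0.369], [-0.384, 0.153, 0.91], [0.049, -0.981, 0.186]] grasp [ 0.5455 -0.2895  0.3279]
```

{"api": "send_rows", "payload": {"series": [{"xyz":[0,0,0],"twist":[0.03,0,-0.0085]},{"xyz":[0,0,0],"twist":[0.036,0,-0.0103]},{"xyz":[0,0,0],"twist":[0.036,0,-0.0103]},{"xyz":[0,0,0],"twist":[0.036,0,-0.0103]},{"xyz":[0,0,0],"twist":[0.036,0,-0.0103]},{"xyz":[0,0,0],"twist":[0.036,0,-0.0103]},{"xyz":[0,0,0],"twist":[0.036,0,-0.0103]},{"xyz":[0,0,0],"twist":[0.036,0,-0.0103]},{"xyz":[0,0,0],"twist":[0.036,0,-0.0103]},{"xyz":[0,0,0],"twist":[0.036,0,-0.0103]}]}}

```text
time_s: 8.02
tool_pos: [0.5271, -0.314, 0.4898]
orientation: [-0.298, -0.192, -0.629]
ft_force: [-0.3, 1.4, -1.4]
width: 0.0432
```

```bash
python3 - <<'E'
from h import *
pose()
E
```

```text
t 8.02 q [-0.922  0.224  1.601  1.292  1.757 -0.583] tcp [ 0.5271 -0.314   0.4898] w 0.0432 F [-0.3  1.4 -1.4]
R [[0.793, 0.603, -0.086], [-0.549, 0.768, 0.33], [0.265, -0.215, 0.94]] grasp [ 0.626  -0.188   0.4546]
```

{"api": "send_rows", "payload": {"series": [{"xyz":[0,0,0],"twist":[0.036,0,-0.0103]},{"xyz":[0,0,0],"twist":[0.036,0,-0.0103]},{"xyz":[0,0,0],"twist":[0.036,0,-0.0103]},{"xyz":[0,0,0],"twist":[0.036,0,-0.0103]},{"xyz":[0,0,0],"twist":[0.036,0,-0.0103]},{"xyz":[0,0,0],"twist":[0.036,0,-0.0103]},{"xyz":[0,0,0],"twist":[0.036,0,-0.0103]},{"xyz":[0,0,0],"twist":[0.036,0,-0.0103]},{"xyz":[0,0,0],"twist":[0,0,0]},{"xyz":[0,0,0],"twist":[0,0,0]},{"xyz":[0,0,0],"twist":[0,0,0]},{"xyz":[0,0,0],"twist":[0,0,0]}]}}

```text
time_s: 9.02
tool_pos: [0.5273, -0.314, 0.4915]
orientation: [0.602, -0.497, -0.733]
ft_force: [-0.7, -0.0, -1.1]
width: 0.0433
```

{"api": "send_rows", "payload": {"series": [{"xyz":[0,0,0],"twist":[0,0,0]},{"xyz":[0,0,0],"twist":[0,0,0]},{"xyz":[0,0,0],"twist":[0,0,0]},{"xyz":[0,0,0],"twist":[0,0,0]}]}}

```text
time_s: 9.35
tool_pos: [0.5271, -0.3143, 0.4914]
orientation: [0.605, -0.498, -0.734]
ft_force: [0.2, -0.5, -1.8]
width: 0.0434
```

```bash
python3 - <<'E'
from h import *
pose(); snap("scene","s4")
E
```

```text
t 9.35 q [-0.864  0.372  1.7    2.176  2.033 -0.558] tcp [ 0.5271 -0.3143  0.4914] w 0.0434 F [ 0.2 -0.5 -1.8]
R [[0.643, 0.464, -0.609], [-0.738, 0.589, -0.329], [0.206, 0.661, 0.721]] grasp [ 0.6032 -0.2176  0.5998]
```

View pics/s4.png

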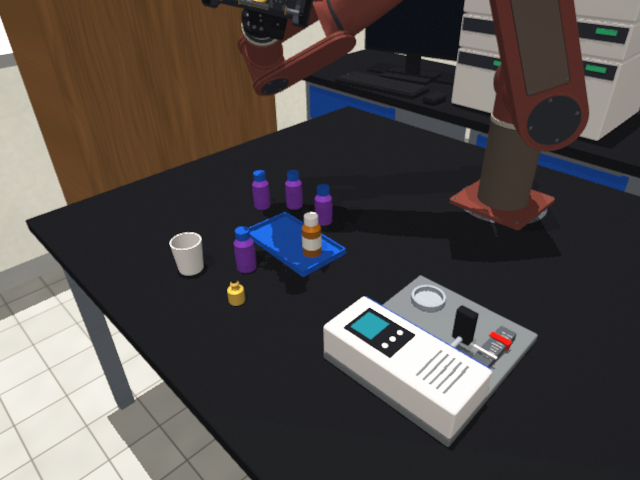

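```bash
python3 - <<'E'
from h import *
snap("wrist","w4"); snap("top","t4")
a=cv2.imread("pics/w4.png"); b=cv2.imread("pics/t4.png"); cv2.imwrite("pics/wt4.png",cv2.resize(np.hstack([a,b]),(800,300)))
E
```

```text
(no output)
```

View pics/wt4.png

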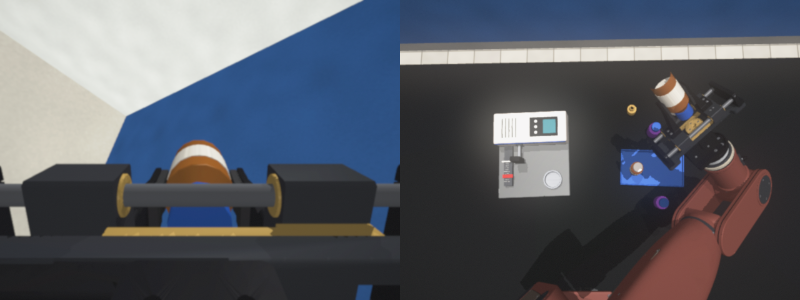

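The bottle is inverted (top view, right panel at (675,95): amber base outward and up, blue cap in the gripper). Turning back.

{"api": "send_rows", "payload": {"series": [{"xyz":[0,0,0],"twist":[-0.036,0,0.0103]},{"xyz":[0,0,0],"twist":[-0.036,0,0.0103]},{"xyz":[0,0,0],"twist":[-0.036,0,0.0103]},{"xyz":[0,0,0],"twist":[-0.036,0,0.0103]},{"xyz":[0,0,0],"twist":[-0.036,0,0.0103]},{"xyz":[0,0,0],"twist":[-0.036,0,0.0103]},{"xyz":[0,0,0],"twist":[-0.036,0,0.0103]},{"xyz":[0,0,0],"twist":[-0.036,0,0.0103]},{"xyz":[0,0,0],"twist":[-0.036,0,0.0103]},{"xyz":[0,0,0],"twist":[-0.036,0,0.0103]},{"xyz":[0,0,0],"twist":[-0.036,0,0.0103]},{"xyz":[0,0,0],"twist":[-0.036,0,0.0103]}]}}

```text
time_s: 10.5
tool_pos: [0.5269, -0.3145, 0.4913]
orientation: [-0.749, -0.027, -0.54]
ft_force: [1.0, 0.9, -1.5]
width: 0.043
```

{"api": "send_rows", "payload": {"series": [{"xyz":[0,0,0],"twist":[-0.036,0,0.0103]},{"xyz":[0,0,0],"twist":[-0.036,0,0.0103]},{"xyz":[0,0,0],"twist":[-0.036,0,0.0103]},{"xyz":[0,0,0],"twist":[-0.036,0,0.0103]},{"xyz":[0,0,0],"twist":[-0.036,0,0.0103]},{"xyz":[0,0,0],"twist":[-0.036,0,0.0103]},{"xyz":[0,0,0],"twist":[-0.036,0,0.0103]},{"xyz":[0,0,0],"twist":[-0.018,0,0.0052]},{"xyz":[0,0,0],"twist":[0,0,0]},{"xyz":[0,0,0],"twist":[0,0,0]}]}}

```text
time_s: 11.33
tool_pos: [0.5275, -0.3135, 0.4909]
orientation: [-1.547, 0.304, -0.304]
ft_force: [0.9, 1.4, -0.9]
width: 0.0428
```

```bash
python3 - <<'E'
from h import *
pose()
E
```

```text
t 11.33 q [-0.665  0.153  1.444  0.002  1.546 -0.278] tcp [ 0.5275 -0.3135  0.4909] w 0.0428 F [ 0.9  1.4 -0.9]
R [[0.926, 0.0, 0.378], [-0.378, 0.003, 0.926], [-0.001, -1.0, 0.003]] grasp [ 0.5276 -0.3131  0.3269]
```

{"api": "send_rows", "payload": {"series": [{"xyz":[0.0376,0,0.319],"twist":[0,-0.02,0]},{"xyz":[0.0376,0,0.319],"twist":[0,-0.02,0]},{"xyz":[0.0376,0,0.319],"twist":[0,-0.02,0]},{"xyz":[0.0376,0,0.319],"twist":[0,-0.02,0]},{"xyz":[0.0376,0,0.319],"twist":[0,-0.02,0]},{"xyz":[0.0376,0,0.319],"twist":[0,-0.02,0]},{"xyz":[0.0376,0,0.319],"twist":[0,-0.02,0]},{"xyz":[0.0376,0,0.319],"twist":[0,-0.02,0]},{"xyz":[0.0376,0,0.319],"twist":[0,-0.02,0]},{"xyz":[0.0376,0,0.319],"twist":[0,-0.02,0]},{"xyz":[0.0376,0,0.319],"twist":[0,-0.02,0]},{"xyz":[0.0376,0,0.319],"twist":[0,-0.02,0]}]}}

```text
time_s: 12.33
tool_pos: [0.599, 0.1332, 0.4909]
orientation: [-1.548, -0.288, 0.289]
ft_force: [1.0, 1.3, -1.3]
width: 0.0428
```

{"api": "send_rows", "payload": {"series": [{"xyz":[-0.15,0.1,0.023],"twist":[0,0,0]},{"xyz":[-0.2,0.15,0.03],"twist":[0,0,0]},{"xyz":[-0.2,0.2,0.03],"twist":[0,0,0]},{"xyz":[-0.2,0.2,0.03],"twist":[0,0,0]},{"xyz":[-0.15,0.15,0.023],"twist":[0,0,0]},{"xyz":[0,0,0],"twist":[0,0,0]},{"xyz":[0,0,0],"twist":[0,0,0]},{"xyz":[0,0,0],"twist":[0,0,0]}]}}

```text
time_s: 13.0
tool_pos: [0.4932, 0.1082, 0.3965]
orientation: [-1.55, -0.287, 0.285]
ft_force: [0.3, 0.1, -1.9]
width: 0.0431
```

```bash
python3 - <<'E'
from h import *
pose(); snap("scene","s5"); snap("wrist","w5")
E
```

```text
t 13.0 q [ 0.059 -0.064  1.844  0.002  1.36  -0.306] tcp [0.4932 0.1082 0.3965] w 0.0431 F [ 0.3  0.1 -1.9]
R [[0.934, 0.001, -0.357], [0.357, 0.002, 0.934], [0.002, -1.0, 0.001]] grasp [0.4934 0.1085 0.2325]
```

View pics/s5.png

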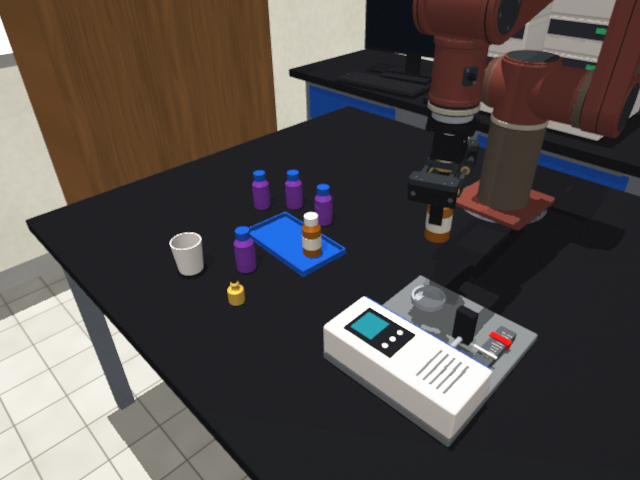

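View pics/w5.png

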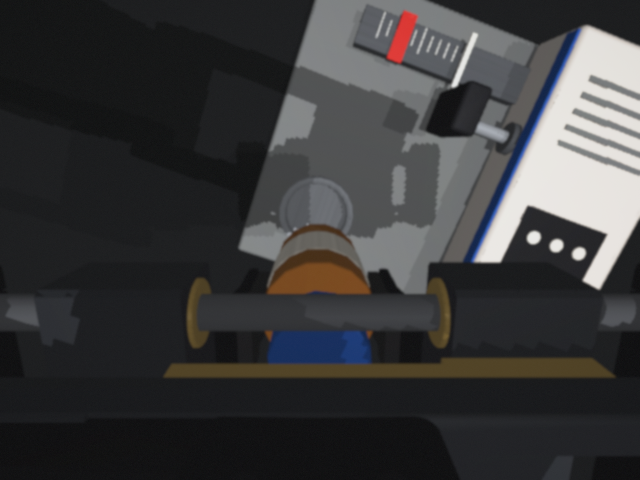

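```bash
python3 - <<'E'
from h import *
from scipy.optimize import least_squares
def fit(w):
    f=lambda x:np.hypot(w[:,0]-x[0],w[:,1]-x[1])-x[2]
    r=least_squares(f,[*w[:,:2].mean(0),.03],loss="soft_l1",f_scale=.002); return r.x.round(4)
for n in ["w5","scene0","s5","top0"]:
    K,T,d,p=load(n); W=cloud(K,T,d); z=W[...,2]
    m=(d>0)&(abs(z-.031)<.004)&(np.hypot(W[...,0]-.4915,W[...,1]-.109)<.045)
    w=W[m]; print(n,len(w), fit(w) if len(w)>20 else "", np.round(w[:,:2].min(0),4),np.round(w[:,:2].max(0),4))
K,T,d,p=load("s5"); W=cloud(K,T,d)
m=(d>0)&(np.hypot(W[...,0]-.4934,W[...,1]-.1085)<.035)&(W[...,2]>.165)&(W[...,2]<.21)
w=W[m]; 
for a,b in [(.165,.18),(.18,.195),(.195,.21)]:
    s=w[(w[:,2]>a)&(w[:,2]<b)]; print(a,len(s), fit(s) if len(s)>10 else "")
print(w[:,2].min(), W[(d>0)&(np.hypot(W[...,0]-.4934,W[...,1]-.1085)<.035)&(W[...,2]>.12)][:,2].min())
E
```

```text
w5 1019 [0.4929 0.1096 0.0306] [0.4596 0.0807] [0.5268 0.1428]
scene0 292 [0.4931 0.1096 0.0308] [0.4573 0.0759] [0.526  0.1435]
s5 295 [0.4934 0.1097 0.0308] [0.4582 0.0746] [0.527  0.1432]
top0 206 [0.4926 0.1085 0.0306] [0.4601 0.0758] [0.5254 0.1418]
0.165 75 [0.4918 0.1088 0.0218]
0.18 174 [0.4923 0.1091 0.0216]
0.195 173 [0.4927 0.1096 0.0218]
0.17245355078564378 0.17245355078564378
```

Bottle axis and well line up to within about 1 mm. The well is at (0.493, 0.1095). Lowering.

{"api": "send_rows", "payload": {"series": [{"xyz":[0,0.12,0],"twist":[0,0,0]},{"xyz":[0,0.12,0],"twist":[0,0,0]},{"xyz":[0,0.12,0.008],"twist":[0,0,0]},{"xyz":[0,0.12,0],"twist":[0,0,0]},{"xyz":[0,0.12,0],"twist":[0,0,0]},{"xyz":[0,0.12,0],"twist":[0,0,0]},{"xyz":[0,0.12,0],"twist":[0,0,0]},{"xyz":[0,0.12,0],"twist":[0,0,0]},{"xyz":[0,0.12,0],"twist":[0,0,0]},{"xyz":[0,0.08,0],"twist":[0,0,0]},{"xyz":[0,0,0],"twist":[0,0,0]},{"xyz":[0,0,0],"twist":[0,0,0]}]}}

```text
time_s: 14.1
tool_pos: [0.4925, 0.1094, 0.2564]
orientation: [-1.551, -0.286, 0.287]
ft_force: [-0.1, -0.7, -1.2]
width: 0.0434
```

{"api": "send_rows", "payload": {"series": [{"xyz":[0,0.02,0],"twist":[0,0,0]},{"xyz":[0,0.02,0],"twist":[0,0,0]},{"xyz":[0,0.01,0],"twist":[0,0,0]},{"xyz":[0,0,0],"twist":[0,0,0]},{"xyz":[0,0,0],"twist":[0,0,0]}]}}

```text
time_s: 14.52
tool_pos: [0.492, 0.1094, 0.2504]
orientation: [-1.551, -0.287, 0.287]
ft_force: [-0.2, -0.3, -1.4]
width: 0.043
```

```bash
python3 - <<'E'
from h import *
pose()
E
```

```text
t 14.52 q [ 0.062  0.105  1.968  0.     1.069 -0.304] tcp [0.492  0.1094 0.2504] w 0.043 F [-0.2 -0.3 -1.4]
R [[0.934, -0.0, -0.357], [0.357, 0.0, 0.934], [-0.0, -1.0, 0.001]] grasp [0.492  0.1095 0.0864]
```

{"api": "send_rows", "payload": {"series": [{"xyz":[0,0.01,0],"twist":[0,0,0]},{"xyz":[0,0.01,0],"twist":[0,0,0]},{"xyz":[0,0.01,0],"twist":[0,0,0]},{"xyz":[0,0.01,0],"twist":[0,0,0]},{"xyz":[0,0,0],"twist":[0,0,0]},{"xyz":[0,0,0],"twist":[0,0,0]}]}}

```text
time_s: 15.02
tool_pos: [0.4919, 0.1094, 0.2452]
orientation: [-1.551, -0.286, 0.288]
ft_force: [0.2, 0.7, -1.1]
width: 0.043
```

{"api": "send_rows", "payload": {"series": [{"xyz":[0,0.006,0],"twist":[0,0,0]},{"xyz":[0,0.006,0],"twist":[0,0,0]},{"xyz":[0,0,0],"twist":[0,0,0]},{"xyz":[0,0,0],"twist":[0,0,0]}]}}

```text
time_s: 15.35
tool_pos: [0.4919, 0.1094, 0.2438]
orientation: [-1.551, -0.286, 0.288]
ft_force: [-0.6, -0.4, -1.7]
width: 0.043
```

{"api": "send_rows", "payload": {"series": [{"xyz":[0,0.007,0],"twist":[0,0,0]},{"xyz":[0,0.007,0],"twist":[0,0,0]},{"xyz":[0,0,0],"twist":[0,0,0]},{"xyz":[0,0,0],"twist":[0,0,0]}]}}

```text
time_s: 15.68
tool_pos: [0.4921, 0.1094, 0.2432]
orientation: [-1.551, -0.286, 0.287]
ft_force: [-2.7, -0.9, 5.0]
width: 0.043
```

```bash
python3 - <<'E'
from h import *
pose()
E
```

```text
t 15.68 q [ 0.062  0.117  1.971  0.     1.054 -0.304] tcp [0.4921 0.1094 0.2432] w 0.043 F [-2.7 -0.9  5. ]
R [[0.934, -0.001, -0.358], [0.358, 0.0, 0.934], [-0.001, -1.0, 0.0]] grasp [0.492  0.1095 0.0792]
```

{"api": "send_rows", "payload": {"series": [{"xyz":[0,0,0],"twist":[0,0,0]},{"xyz":[0,0,0],"twist":[0,0,0]},{"xyz":[0,0,0],"twist":[0,0,0]},{"xyz":[0,0,0],"twist":[0,0,0]},{"xyz":[0,0,0],"twist":[0,0,0]},{"xyz":[0,0,0],"twist":[0,0,0]},{"xyz":[0,0,0],"twist":[0,0,0]},{"xyz":[0,0,0],"twist":[0,0,0]}], "fingers": 1}}

```text
time_s: 16.35
tool_pos: [0.4919, 0.1094, 0.2421]
orientation: [-1.551, -0.286, 0.288]
ft_force: [0.4, -0.2, 0.1]
width: 0.0843
```

```bash
python3 - <<'E'
from h import *
pose(); snap("scene","s6")
K,T,d,p=load("s6")
cv2.imwrite("pics/s6c.png",cv2.resize(p[180:400,330:550],None,fx=2.7,fy=2.7)[:,:,::-1])
E
```

```text
t 16.35 q [ 0.062  0.118  1.972  0.     1.053 -0.304] tcp [0.4919 0.1094 0.2421] w 0.0843 F [ 0.4 -0.2  0.1]
R [[0.934, -0.001, -0.358], [0.358, 0.0, 0.934], [-0.001, -1.0, 0.001]] grasp [0.4918 0.1095 0.0781]
```

View pics/s6c.png

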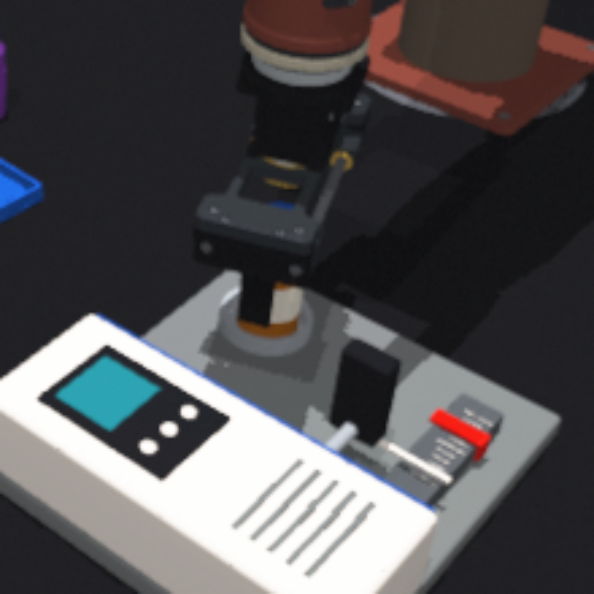

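{"api": "send_rows", "payload": {"series": [{"xyz":[0,-0.05,0],"twist":[0,0,0]},{"xyz":[0,-0.1,0],"twist":[0,0,0]},{"xyz":[0,-0.15,0],"twist":[0,0,0]},{"xyz":[0,-0.2,0],"twist":[0,0,0]},{"xyz":[0,-0.2,0],"twist":[0,0,0]},{"xyz":[0,-0.2,0],"twist":[0,0,0]},{"xyz":[0,-0.2,0],"twist":[0,0,0]},{"xyz":[0,0,0],"twist":[0,0,0]},{"xyz":[0,0,0],"twist":[0,0,0]}]}}

```text
time_s: 17.15
tool_pos: [0.4926, 0.1094, 0.3772]
orientation: [-1.552, -0.29, 0.283]
ft_force: [-0.4, -0.4, -0.3]
width: 0.0871
```

```bash
python3 - <<'E'
from h import *
s,M=pose(); snap("scene","s7")
K,T,d,p=load("s7"); W=cloud(K,T,d)
cv2.imwrite("pics/s7c.png",cv2.resize(p[180:400,330:550],None,fx=2.7,fy=2.7)[:,:,::-1])
from scipy.optimize import least_squares
for a,b,R in [(.035,.05,.022),(.05,.07,.022),(.07,.085,.022),(.103,.116,.016)]:
    w=W[(d>0)&(W[...,2]>a)&(W[...,2]<b)&(np.hypot(W[...,0]-.493,W[...,1]-.1095)<.035)]
    r=least_squares(lambda x:np.hypot(w[:,0]-x[0],w[:,1]-x[1])-R,[.49,.105],loss="soft_l1",f_scale=.002); print(a,len(w),r.x.round(4))
w=W[(d>0)&(W[...,2]>.08)&(W[...,2]<.13)&(np.hypot(W[...,0]-.493,W[...,1]-.1095)<.02)]; print("top z",np.percentile(w[:,2],[50,80,90,98]).round(4))
g=np.array([.5593,.2260]); t=s["tool_pos"]+.164*M[:,1]; D=np.r_[g,.0]-np.r_[t[:2],0]
print("to grip in tool axes units",(M.T@D/.12).round(3),"yaw",np.degrees(np.arctan2(M[1,0],M[0,0])))
E
```

```text
t 17.15 q [ 0.062 -0.05   1.867  0.     1.32  -0.304] tcp [0.4926 0.1094 0.3772] w 0.0871 F [-0.4 -0.4 -0.3]
R [[0.934, 0.004, -0.358], [0.358, 0.001, 0.934], [0.004, -1.0, -0.001]] grasp [0.4934 0.1095 0.2133]
0.035 127 [0.4904 0.1099]
0.05 193 [0.4906 0.1098]
0.07 150 [0.4902 0.1097]
0.103 95 [0.4902 0.1098]
top z [0.1068 0.1193 0.12   0.1212]
to grip in tool axes units [0.86  0.003 0.71 ] yaw 20.951994693019586
```

View pics/s7c.png

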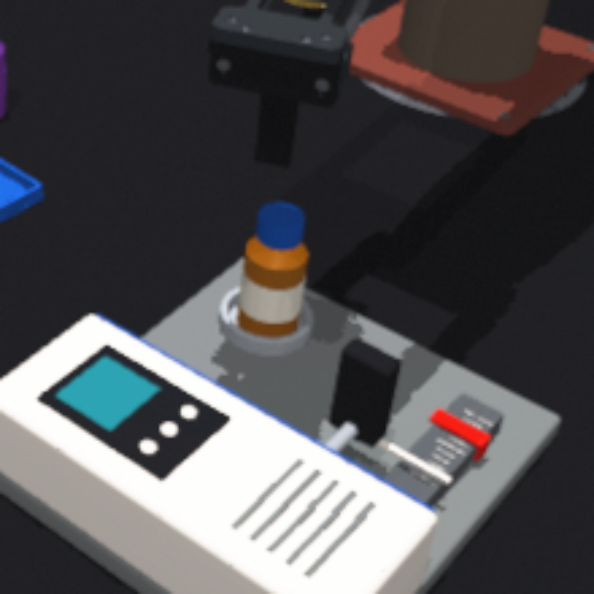

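Bottle is seated (cap top at 0.120, about 2.5 mm off centre, upright). Now to the grip.

{"api": "send_rows", "payload": {"series": [{"xyz":[0.215,0,0.1775],"twist":[0,0,0]},{"xyz":[0.215,0,0.1775],"twist":[0,0,0]},{"xyz":[0.215,0,0.1775],"twist":[0,0,0]},{"xyz":[0.215,0,0.1775],"twist":[0,0,0]},{"xyz":[0,0,0],"twist":[0,0.0357,0]},{"xyz":[0,0,0],"twist":[0,0.0357,0]},{"xyz":[0,0,0],"twist":[0,0.0357,0]},{"xyz":[0,0,0],"twist":[0,0,0]},{"xyz":[0,0,0],"twist":[0,0,0]},{"xyz":[0,0,0],"twist":[0,0,0]}], "fingers": 0.55}}

```text
time_s: 18.03
tool_pos: [0.5577, 0.2256, 0.3734]
orientation: [-1.571, -0.023, 0.027]
ft_force: [0.5, -0.0, 0.2]
width: 0.0481
```

```bash
python3 - <<'E'
from h import *
s,M=pose(); print("yaw",np.degrees(np.arctan2(M[1,0],M[0,0])))
snap("wrist","w8"); snap("scene","s8"); 
E
```

```text
t 18.03 q [2.530e-01 1.890e-01 1.622e+00 1.000e-03 1.332e+00 2.210e-01] tcp [0.5577 0.2256 0.3734] w 0.0481 F [ 0.5 -0.   0.2]
R [[0.999, -0.002, -0.032], [0.032, -0.0, 0.999], [-0.002, -1.0, 0.0]] grasp [0.5573 0.2256 0.2094]
yaw 1.8453151097705618
```

View pics/w8.png

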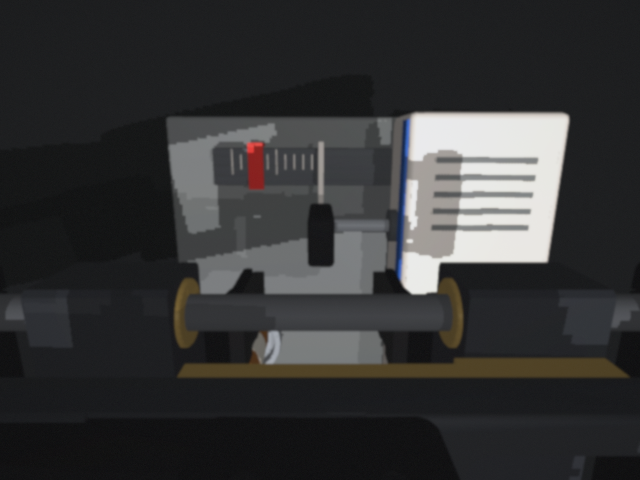

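View pics/s8.png

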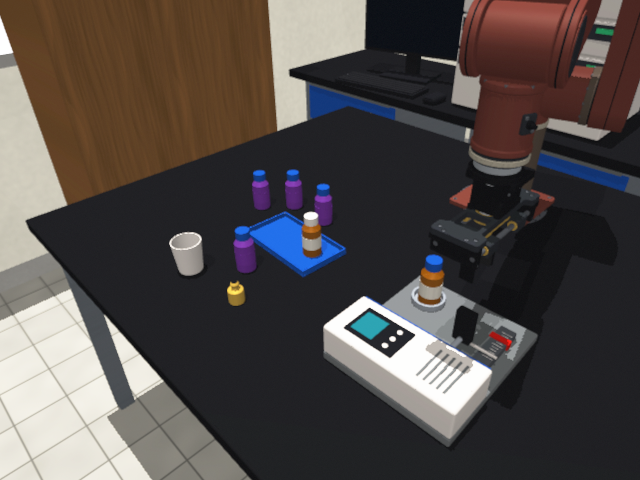

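```bash
cat >> h.py <<'E'
def atz(u,v,z,K,T):
    r=T[:3,:3]@np.array([(u-K[0,2])/K[0,0],-(v-K[1,2])/K[1,1],-1.]); return T[:3,3]+r*(z-T[2,3])/r[2]
def meas(n,draw=True):
    K,T,d,p=load(n); W=cloud(K,T,d); hsv=cv2.cvtColor(p,cv2.COLOR_RGB2HSV); H,S,V=[hsv[...,i] for i in range(3)]
    v,u=np.mgrid[0:480,0:640]
    red=((H<8)|(H>172))&(S>150)&(V>90)&(v<240)
    print("red px",u[red].min(),u[red].max(),v[red].min(),v[red].max(),"z",np.median(W[red][:,2]).round(4))
    c=np.array([u[red].mean(),v[red].mean()]); 
    zr=np.median(W[red][:,2])
    m=atz(*c,zr,K,T); y=np.array([np.cos(.029),np.sin(.029)])
    return K,T,W,p,hsv,m
E
python3 - <<'E'
from h import *
K,T,W,p,hsv,m=meas("w8"); print("mark",m.round(4))
v=p[146:200,:,:].astype(int).sum(2)
for r in (150,165,180,190,198): print(r,[(c,p[r,c].tolist()) for c in range(314,328)])
a=atz(320.5,150,.043,K,T); b=atz(320.5,190,.043,K,T); print(a,b)
g=(W[...,2]>.1)&(W[...,2]<.118)&(abs(W[...,0]-.56)<.03)&(abs(W[...,1]-.226)<.03)
print(cv2.minAreaRect((W[g][:,:2]*1000).astype(np.float32)))
ax=np.array([np.cos(.029),np.sin(.029)])
print("draw via ptr",(a[:2]-m[:2])@ax,(b[:2]-m[:2])@ax, "via grip", (np.array([.5595,.226])-m[:2])@ax)
E
```

```text
red px 247 263 143 188 z 0.0389
mark [0.5057 0.2707 0.0389]
150 [(314, [56, 57, 59]), (315, [51, 52, 55]), (316, [54, 55, 56]), (317, [79, 77, 77]), (318, [118, 115, 112]), (319, [150, 145, 141]), (320, [161, 155, 151]), (321, [161, 155, 151]), (322, [155, 149, 146]), (323, [131, 127, 124]), (324, [93, 92, 91]), (325, [66, 67, 69]), (326, [61, 62, 64]), (327, [61, 62, 65])]
165 [(314, [56, 57, 59]), (315, [49, 50, 53]), (316, [56, 56, 58]), (317, [83, 82, 82]), (318, [121, 118, 115]), (319, [150, 145, 141]), (320, [160, 154, 150]), (321, [160, 155, 151]), (322, [153, 149, 145]), (323, [130, 126, 124]), (324, [92, 91, 91]), (325, [65, 67, 69]), (326, [58, 60, 64]), (327, [60, 61, 65])]
180 [(314, [47, 48, 50]), (315, [47, 47, 50]), (316, [55, 55, 57]), (317, [82, 81, 81]), (318, [121, 117, 115]), (319, [149, 144, 140]), (320, [158, 154, 149]), (321, [156, 152, 147]), (322, [144, 141, 137]), (323, [117, 114, 112]), (324, [82, 82, 83]), (325, [61, 62, 65]), (326, [58, 59, 63]), (327, [58, 59, 62])]
190 [(314, [79, 81, 81]), (315, [79, 82, 82]), (316, [83, 85, 85]), (317, [101, 100, 99]), (318, [129, 126, 123]), (319, [151, 146, 142]), (320, [158, 152, 148]), (321, [158, 152, 148]), (322, [146, 142, 138]), (323, [124, 121, 119]), (324, [96, 96, 96]), (325, [82, 85, 85]), (326, [79, 82, 83]), (327, [79, 82, 82])]
198 [(314, [63, 65, 65]), (315, [63, 65, 65]), (316, [67, 68, 68]), (317, [79, 80, 79]), (318, [101, 99, 97]), (319, [119, 116, 113]), (320, [124, 121, 117]), (321, [124, 120, 117]), (322, [117, 115, 111]), (323, [104, 103, 101]), (324, [87, 89, 88]), (325, [80, 82, 82]), (326, [79, 82, 82]), (327, [79, 82, 82])]
[0.55755087 0.28446643 0.043     ] [0.55860449 0.25302663 0.043     ]
((559.4322509765625, 226.44236755371094), (17.545654296875, 33.41896057128906), 2.402956008911133)
draw via ptr 0.0522762501837446 0.052417798021069016 via grip 0.0525292729695877
```

{"api": "send_rows", "payload": {"series": [{"xyz":[0.018,0.1,0.005],"twist":[0,0,0]},{"xyz":[0,0.15,0],"twist":[0,0,0]},{"xyz":[0,0.15,0],"twist":[0,0,0]},{"xyz":[0,0.15,0],"twist":[0,0,0]},{"xyz":[0,0.15,0],"twist":[0,0,0]},{"xyz":[0,0.1,0],"twist":[0,0,0]},{"xyz":[0,0.1,0],"twist":[0,0,0]},{"xyz":[0,0.1,0],"twist":[0,0,0]},{"xyz":[0,0,0],"twist":[0,0,0]},{"xyz":[0,0,0],"twist":[0,0,0]},{"xyz":[0,0,0],"twist":[0,0,0]}]}}

```text
time_s: 19.05
tool_pos: [0.5604, 0.2267, 0.2549]
orientation: [-1.57, -0.023, 0.023]
ft_force: [0.0, 0.1, 0.0]
width: 0.0479
```

{"api": "send_rows", "payload": {"series": [{"xyz":[0,0,0],"twist":[0,0,0]},{"xyz":[0,0,0],"twist":[0,0,0]},{"xyz":[0,0,0],"twist":[0,0,0]},{"xyz":[0,0,0],"twist":[0,0,0]},{"xyz":[0,0,0],"twist":[0,0,0]},{"xyz":[0,0,0],"twist":[0,0,0]},{"xyz":[0,0,0],"twist":[0,0,0]},{"xyz":[0,0,0],"twist":[0,0,0]}], "fingers": 0, "newtons": 50}}

```text
time_s: 19.72
tool_pos: [0.5593, 0.2266, 0.2543]
orientation: [-1.571, -0.02, 0.026]
ft_force: [-4.6, -0.2, 6.1]
width: 0.0178
```

```bash
python3 - <<'E'
from h import *
s,M=pose()
E
```

```text
t 19.72 q [2.540e-01 3.200e-01 1.704e+00 1.000e-03 1.121e+00 2.240e-01] tcp [0.5593 0.2266 0.2543] w 0.0178 F [-4.6 -0.2  6.1]
R [[1.0, -0.003, -0.029], [0.029, 0.0, 1.0], [-0.003, -1.0, 0.0]] grasp [0.5588 0.2266 0.0903]
```

{"api": "send_rows", "payload": {"series": [{"xyz":[-0.03,0,0],"twist":[0,0,0]},{"xyz":[-0.06,0,0],"twist":[0,0,0]},{"xyz":[-0.06,0,0],"twist":[0,0,0]},{"xyz":[-0.06,0,0],"twist":[0,0,0]},{"xyz":[-0.06,0,0],"twist":[0,0,0]},{"xyz":[-0.06,0,0],"twist":[0,0,0]},{"xyz":[-0.05,0,0],"twist":[0,0,0]},{"xyz":[-0.03,0,0],"twist":[0,0,0]},{"xyz":[-0.026,0,0],"twist":[0,0,0]},{"xyz":[0,0,0],"twist":[0,0,0]},{"xyz":[0,0,0],"twist":[0,0,0]},{"xyz":[0,0,0],"twist":[0,0,0]}]}}

```text
time_s: 20.72
tool_pos: [0.5089, 0.2249, 0.2544]
orientation: [-1.57, -0.026, 0.019]
ft_force: [10.3, 1.3, -7.5]
width: 0.0178
```

```bash
python3 - <<'E'
from h import *
s,M=pose(); snap("wrist","w9"); snap("scene","s9")
K,T,d,p=load("s9"); cv2.imwrite("pics/s9c.png",cv2.resize(p[180:400,330:550],None,fx=2.7,fy=2.7)[:,:,::-1])
E
```

```text
t 20.72 q [ 0.274  0.215  1.834 -0.     1.088  0.246] tcp [0.5089 0.2249 0.2544] w 0.0178 F [10.3  1.3 -7.5]
R [[1.0, 0.004, -0.029], [0.029, 0.001, 1.0], [0.005, -1.0, 0.001]] grasp [0.5097 0.2251 0.0904]
```

View pics/w9.png

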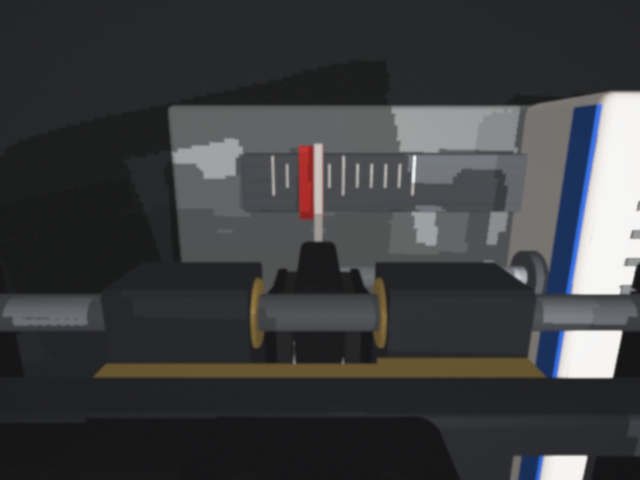

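View pics/s9c.png

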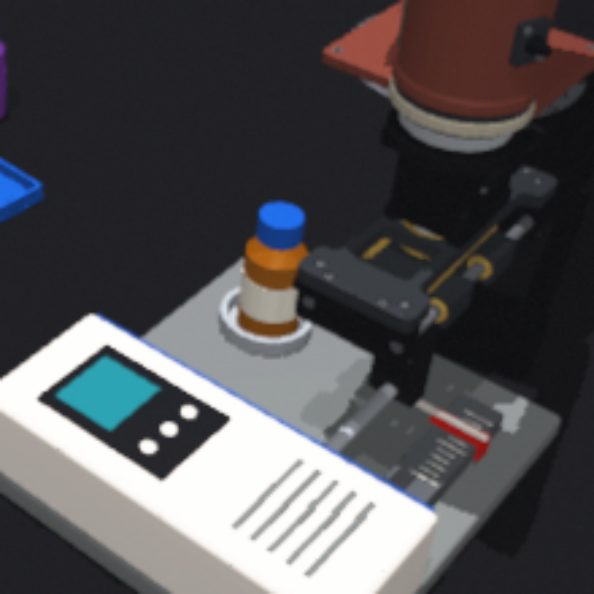

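```bash
python3 - <<'E'
from h import *
K,T,W,p,hsv,m=meas("w9")
for r in (155,180,200,207): print(r,[(c,p[r,c].tolist()) for c in range(294,328,1)])
print("mark proj",proj(np.array([.5057,.2707,.0385]),K,T))
ax=np.array([np.cos(.029),np.sin(.029)])
for v in (160,180,200): print(v,((atz(318.3,v,.043,K,T)[:2]-[.5057,.2707])@ax).round(4), "red left edge",((atz(299,v,.0389,K,T)[:2]-[.5057,.2707])@ax).round(4))
E
```

```text
red px 299 312 146 218 z 0.0389
155 [(294, [70, 72, 75]), (295, [70, 72, 75]), (296, [71, 70, 73]), (297, [84, 66, 69]), (298, [116, 59, 61]), (299, [151, 52, 52]), (300, [169, 48, 46]), (301, [174, 47, 44]), (302, [175, 48, 45]), (303, [175, 47, 45]), (304, [175, 49, 46]), (305, [175, 48, 45]), (306, [175, 48, 45]), (307, [171, 46, 44]), (308, [161, 45, 43]), (309, [147, 40, 38]), (310, [140, 39, 37]), (311, [140, 41, 38]), (312, [144, 62, 60]), (313, [159, 105, 101]), (314, [181, 152, 147]), (315, [197, 184, 178]), (316, [202, 195, 189]), (317, [203, 197, 191]), (318, [203, 196, 191]), (319, [204, 196, 191]), (320, [202, 191, 186]), (321, [192, 175, 170]), (322, [164, 141, 138]), (323, [118, 99, 99]), (324, [83, 76, 80]), (325, [72, 73, 77]), (326, [71, 72, 76]), (327, [70, 72, 76])]
180 [(294, [72, 74, 78]), (295, [70, 71, 75]), (296, [68, 68, 72]), (297, [75, 63, 66]), (298, [103, 57, 59]), (299, [139, 51, 51]), (300, [163, 47, 45]), (301, [172, 46, 43]), (302, [173, 46, 44]), (303, [173, 46, 44]), (304, [173, 46, 44]), (305, [173, 46, 42]), (306, [170, 46, 43]), (307, [161, 43, 
[... 1465 characters left out ...]
 40]), (305, [171, 44, 40]), (306, [170, 43, 39]), (307, [171, 44, 41]), (308, [169, 45, 41]), (309, [162, 42, 37]), (310, [151, 40, 37]), (311, [140, 37, 34]), (312, [139, 50, 47]), (313, [151, 91, 88]), (314, [172, 141, 137]), (315, [190, 177, 172]), (316, [198, 190, 185]), (317, [198, 192, 187]), (318, [198, 192, 186]), (319, [199, 191, 186]), (320, [197, 187, 182]), (321, [187, 171, 166]), (322, [161, 138, 135]), (323, [117, 98, 97]), (324, [84, 79, 81]), (325, [74, 75, 78]), (326, [73, 75, 78]), (327, [73, 76, 78])]
mark proj (np.float64(311.36524322840575), np.float64(181.46454182432447))
160 0.0035 red left edge -0.0061
180 0.0035 red left edge -0.0062
200 0.0035 red left edge -0.0064
```

{"api": "send_rows", "payload": {"series": [{"xyz":[-0.015,0,0],"twist":[0,0,0]},{"xyz":[-0.015,0,0],"twist":[0,0,0]},{"xyz":[0,0,0],"twist":[0,0,0]},{"xyz":[0,0,0],"twist":[0,0,0]},{"xyz":[0,0,0],"twist":[0,0,0]},{"xyz":[0,0,0],"twist":[0,0,0]},{"xyz":[0,0,0],"twist":[0,0,0]},{"xyz":[0,0,0],"twist":[0,0,0]}]}}

```text
time_s: 21.48
tool_pos: [0.5055, 0.2248, 0.2544]
orientation: [-1.569, -0.026, 0.019]
ft_force: [11.6, 0.2, -8.0]
width: 0.0175
```

```bash
python3 - <<'E'
from h import *
s,M=pose(); snap("wrist","w10")
K,T,W,p,hsv,m=meas("w10")
g=p[180].astype(int); w=np.where((g[:,2]>140)&(np.arange(640)>290)&(np.arange(640)<345))[0]; r=np.where((g[:,0]>120)&(g[:,1]<60))[0]; print("ptr cols",w,"red cols",r)
ax=np.array([np.cos(.029),np.sin(.029)]); c=w.mean()
print("mark proj",proj(np.array([.5057,.2707,.0385]),K,T)[0],"offset",((atz(c,180,.043,K,T)[:2]-[.5057,.2707])@ax).round(4),"red edges",[((atz(e,180,.0389,K,T)[:2]-[.5057,.2707])@ax).round(4) for e in (r.min()-.5,r.max()+.5)])
E
```

```text
t 21.48 q [ 0.276  0.208  1.842 -0.     1.087  0.247] tcp [0.5055 0.2248 0.2544] w 0.0175 F [11.6  0.2 -8. ]
R [[1.0, 0.005, -0.029], [0.029, 0.001, 1.0], [0.005, -1.0, 0.001]] grasp [0.5062 0.225  0.0904]
red px 306 329 146 218 z 0.0389
ptr cols [292 293 294 295 314 315 316 317 318 319 320 321 322 334 335 336 337] red cols [309 310 311]
mark proj 318.10735100242806 offset -0.0009 red edges [np.float64(-0.0049), np.float64(-0.0033)]
```

View pics/w10.png

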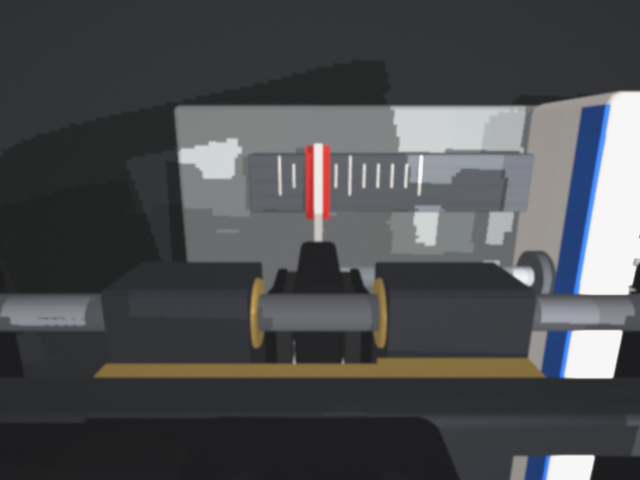

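The pointer (column 318) sits in the middle of the red mark (columns 306–329). I'll hold, then run the last check of the bottle and the bystanders.

{"api": "send_rows", "payload": {"series": [{"xyz":[0,0,0],"twist":[0,0,0]},{"xyz":[0,0,0],"twist":[0,0,0]},{"xyz":[0,0,0],"twist":[0,0,0]},{"xyz":[0,0,0],"twist":[0,0,0]},{"xyz":[0,0,0],"twist":[0,0,0]},{"xyz":[0,0,0],"twist":[0,0,0]},{"xyz":[0,0,0],"twist":[0,0,0]},{"xyz":[0,0,0],"twist":[0,0,0]}]}}

```text
time_s: 22.2
tool_pos: [0.5055, 0.2248, 0.2544]
orientation: [-1.569, -0.026, 0.019]
ft_force: [10.0, 1.1, -8.2]
width: 0.0173
```

```bash
python3 - <<'E'
from h import *
s,M=pose(); snap("scene","s11"); snap("wrist","w11")
K,T,d,p=load("s11"); W=cloud(K,T,d); z=W[...,2]
m=(d>0)&(z>.112)&(z<.13)&(np.hypot(W[...,0]-.492,W[...,1]-.11)<.025); print("bottle cap top",W[m].mean(0).round(4),W[m][:,2].max().round(4))
a=load("w10")[3].astype(int); b=load("w11")[3].astype(int); print("wrist diff",abs(a-b)[140:220,240:420].mean())
q=load("scene0")[3].astype(int); 
print("bystander diff",abs(q-p.astype(int))[205:310,165:350].mean())
E
```

```text
t 22.2 q [ 0.276  0.208  1.842 -0.     1.087  0.247] tcp [0.5055 0.2248 0.2544] w 0.0173 F [10.   1.1 -8.2]
R [[1.0, 0.005, -0.029], [0.029, 0.001, 1.0], [0.005, -1.0, 0.001]] grasp [0.5063 0.225  0.0904]
bottle cap top [0.4944 0.1122 0.1186] 0.122
wrist diff 0.4934027777777778
bystander diff 3.075692835692836
```

View pics/s11.png

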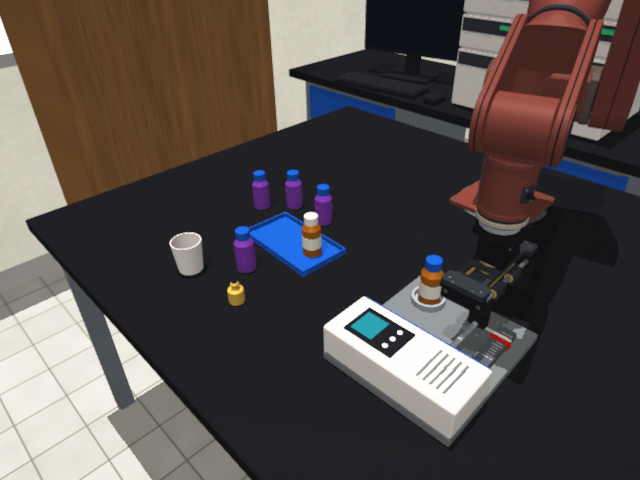

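All steady; handing in.

```bash
python3 - <<'E'
from cell import *
print(sign_off())
E
```

```text
the job is handed in; nothing more can be done
None
```

I did all the steps and handed the job in at about 22 s, with the gripper still holding the slide against its spring. `sign_off` gives no verdict, so what follows rests on my own checks.

- **Mixing:** I picked the blue-capped amber bottle from the tray and turned it over in the air. It was held for more than 0.3 s at about 131° from upright, grasp point at z ≈ 0.60 m. The finger opening stayed near 43 mm throughout, so the bottle was never out of the grip.
- **Seating:** I lowered it into the well until it touched the floor, then released it. After release the cap top was at z ≈ 0.120 m, as expected for fully down. It stood upright, about 2.5 mm from the well's centre. A last, cruder look at the cap after the pull showed no sign that it had moved.
- **Draw slide:** The first pull stopped 3.5 mm short of the mark, so I added 3.6 mm. The pointer then sat at image column 318, against 306–329 for the mark, at most about 1 mm from its middle. It stayed still over a further 0.7 s, with 50 N grip set and about 10 N of spring pull felt.
- **Other objects:** The white-capped bottle, beaker and brass weight stand where they did in the first picture. I compared the pictures and did not measure their positions again.

No check failed. The small disagreements were 1–3 mm between cameras on the bottle and well positions, within the tolerances.

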